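# Roll the wrench's knurl until the jaw stands at the 30 mm mark

## Robot

A 6-joint arm with a two-finger parallel gripper is mounted at the origin on the work surface. World frame = base frame: x ahead of the robot, y to its left, z up, the work surface at z = 0. Lengths are in m, angles in degrees, forces in N, time in s.
With the tool pointing down it reaches from about 0.3 to 0.75 m from the base axis. Payload 8.5 kg.
Tool frame: the origin (TCP) lies on the centre line of the jaws, within the pads' length; the fingertips stand 17 mm ahead of it and the grasp point (between the pads) lies 2 mm behind it (env.tcp_to_tips is the distance from the TCP to the fingertips, in m); z points along the fingers, y is the line along which they close (so a half turn about z gives the same grasp; the last joint's range is limited). The gripper opens to 85 mm and grips with 20 to 120 N. Pads are 22 mm wide; open, the fingers measure 114 mm over their backs; the gripper's body (76 mm by 85 mm) begins 54 mm behind the grasp point. The pads swing forward as they close: fully open they stand 13 mm farther back than shut.
Start: joints at [64.956, 21.807, 74.336, -0, 83.858, -12.336], TCP at [0.121, 0.537, 0.248] pointing down, gripper open.
Joint ranges: [-178.18, 178.18], [-50.72, 133.34], [12.68, 142.11], [-81.47, 261.47], [9.98, 163.14], [-165.26, 165.26]. Speed limits (degrees/s): [136.94, 136.94, 180, 180, 180, 180].

## Interface

Orientations are given as a 3x3 rotation matrix whose columns are the frame's x, y, z axes.
In Python, from rig import env gives the robot as it stands. The module is installed in compiled form; this text tells all that it offers.
- The arm moves only by the shell command python3 -m pendant 'ROWS' [FORCE]. ROWS is JSON, a list of rows, each a list of 7 numbers: the opening, from 0 (shut) to 1 (fully open), then the shift along the tool's x, y, z in m, then the turn, a rotation vector about the tool's x, y, z in rad. A call has 1 to 5 rows; each row is the pose to reach, as a shift and turn from the pose commanded when the call began, along the tool's axes at that moment; what a row does not reach only later rows make up. A row lasts 1/8 s, in which the tool goes at most 62.5 mm and 10.7 degrees, less where a joint would pass 70% of its speed; a pose out of reach is approached as far as the arm can. A call with a gripper value outside its range is refused whole. The fingers move at their own pace and stop on an object; FORCE is the grip in N (left out, the last holds). Time passes only in rows, so rows that repeat a pose let the fingers close. It gives the time, the measured TCP pose, the force, the opening and the grip force at its end, in the units of the state.
- env.observe(): the state, without advancing time (a new reading comes with each control period).
- env.get_image(name): name is "side" or "top" or "wrist"; returns a dict with "image" (480x640x3 uint8, blue, green, red), "fx", "fy", "cx", "cy" (pixels), "pose" (4x4, takes a point from camera to world coordinates). Camera axes: x right, y up, looking along -z (the intrinsics and any distortion apply to the point x, -y, -z); pixel columns grow to the right and rows downward; lengths in m; the calibration is good to about 2 mm. The wrist camera is an equidistant fisheye: a pixel r from the principal point sees the ray r / f radians off the axis. A picture is of the moment at which its call begins. There is no depth.
- env.close_job(): hands the job in; it is judged then, once.
Trained networks look in the newest picture that a camera, given by its name, has taken for a name from the list of things; names that differ only in an ending like _2 or _b are one class to them, and where a whole thing is asked for, a point or a joint stands for the part that bears it (a point fixed in the world has none). Each returns a list of dicts, best first, with "conf" (0 to 1); they miss things now and then, are a little off and sometimes report something else, mostly with a low value. They report only what shows in the picture. A call takes as long as a camera call.
- env.find_in(camera, thing): "bbox" ([centre column, centre row, width, height] in pixels, round what is visible of it).
- env.trace(camera, thing): "mask" (480x640 bool, what is visible of it) and "bbox" ([centre column, centre row, width, height] in pixels, round what is visible of it).
- env.tip_of(camera, thing): "centre" ([column, row] in pixels: a listed point, or the origin of a listed thing).
The state is a dict: "time_s": time; "q": joint angles; "qvel": joint speeds; "joint_efforts": joint torques, N m; "position": TCP position; "tool_rot": TCP orientation; "ft_force": force on the tool from outside, world axes, zero at the start; "wrist_torque": the same for the moment, N m; "grip_width": finger opening in m; "gripper_force": force on a finger pad.
Only numpy, scipy, OpenCV 4.12 (cv2) and the standard library are available. Lean on these libraries where they do the work, as an engineer would, in place of code of your own. Each camera call takes 0.05 s, during which the arm holds its last target. There are 200 camera calls.

## Task

The adjustable wrench held in the bench vise is open too wide for the next nut. With a fingertip on top of its knurled adjuster wheel, roll the wheel, in as many strokes as it takes, until the gripping face of the sliding jaw is level with the red gauge mark on the head, then take the hand away. Move the jaw only by the wheel, never by pushing on it, pick nothing up, and leave the nut, oil can, oilstone and screwdriver where they are.

Things in the scene. Friction and masses are not known exactly. Their poses are not given: they have to be found in the camera images.
- vise: blue bench vise, 100 mm jaws with orange pads, fixed, 330 x 150 x 135 mm high. Origin on the bench under the middle of the jaws; x along the spindle, away from its T-handle (0.206 m out on -x), y along the jaws. It clamps the wrench's handle along y; the wrench's head sticks out on +y (0.13 to 0.25 m), the handle's end on -y (to -0.16 m)
- wrench: 380 mm chrome adjustable wrench, fixed, flat side up. Origin at mid-thickness, 122 mm over the bench, at the middle of the throat's bottom. x along the prongs out of the mouth (tips at x = 45 mm), y the way the sliding jaw closes, z up. Head 20 mm thick, x -62 to 45, y -50 to 50 mm; fixed jaw's gripping face at y = 22 mm. The handle leaves towards (-0.92, -0.38), lower than the head's top
- knurl: knurled wheel, dark ribbed cylinder 26 mm in diameter, 22 mm long, axis level along wrench y; origin at its centre. It stands 3 mm proud of the head's top. Dragging its top towards wrench +x closes the jaw, -x opens it; 82 mm of rim travel moves the jaw 6 mm. About 1.1 N at the rim turns it (press 4 to 8 N) and it stays where left; a flat fingertip rolls it until it runs off
- jaw: the sliding jaw of the wrench, a chrome prong 20 mm thick on the wrench's -y side, driven along wrench +y by the knurl only; do not push on it. Its origin is not on it: use jaw_edge.
- knurl_top (a point): middle of the top line of the knurl, 135 mm over the bench, fixed to the wrench, axes as the wrench's (press here from above, stroke along x)
- jaw_edge (a point): top edge of the sliding jaw's gripping face where it meets the bottom of the throat; moves with the jaw, axes as the wrench's. At the start it stands 4.5 to 11.5 mm short of the gauge mark, on its -y side (a gap of 34.5 to 41.5 mm)
- gauge_mark (a point): end, at the throat, of the painted red line (10 x 1.8 mm, along x) on the top face of the head, among black lines at each 5 mm of gap; it marks a jaw gap of 30 mm. Axes as the wrench's; the jaw is set when jaw_edge has y = 0 in this frame
- nut: loose steel hexagon nut, 30 mm across flats, 16 mm high, lying flat; origin under its centre. Leave it
- oil_can: loose blue and yellow spray can with a red cap, 53 mm diameter, 147 mm tall, standing; origin under its centre. Leave it
- oilstone: loose black oilstone on a wooden base 230 x 78 mm, 36 mm high in all; origin under its centre, long along its x. Leave it
- screwdriver: loose screwdriver with a red handle, 200 mm long, lying along its x; leave it

How it is judged:
By the outcome, as a careful person would: the job done as asked, in the order asked, and still so for the second after the job is handed in, with the robot touching nothing.
It also fails if it takes over 64 s, if anything falls off the work surface, if the arm or the gripper's body presses on something with over 40 N, if the wrist force passes 120 N, or if a joint passes its speed limit or range.

## Working session

There is one attempt and no reset: what is moved stays moved. The work goes in short steps, Python scripts to look and compute and a shell command to move; the robot and the scene stay as the last step left them, time stands still between calls to the robot, and variables do not carry over. Pictures are saved under pics/ and viewed, at most 10 in all, crops included, and the job is handed in when it is done.

```bash
mkdir -p pics
cat > h.py <<'E'
import numpy as np, cv2
from rig import env
def ray(im,u,v,fish=False):
    x=(u-im["cx"])/im["fx"]; y=(v-im["cy"])/im["fy"]
    if fish:
        r=np.hypot(x,y); s=np.sin(r)/r if r>1e-9 else 1
        d=np.array([x*s,-y*s,-np.cos(r)])
    else: d=np.array([x,-y,-1.])
    P=np.array(im["pose"]); return P[:3,3],P[:3,:3]@d
def atz(im,u,v,z,fish=False):
    o,d=ray(im,u,v,fish); return o+d*(z-o[2])/d[2]
E
python3 - <<'E'
from h import *
s=env.observe(); print(s["time_s"],s["position"],s["tool_rot"],s["ft_force"],s["grip_width"])
for c in ["top","side","wrist"]:
    im=env.get_image(c); cv2.imwrite(f"pics/{c}0.png",im["image"]); 
    print(c,im["fx"],im["cx"],im["cy"],np.round(im["pose"],3).tolist(),[k for k in im])
    for n,z in [("wrench",.122),("knurl_top",.135),("jaw_edge",.132),("gauge_mark",.132),("vise",0),("oil_can",0)]:
        for r in env.tip_of(c,n)[:1]:
            u=r["centre"]; print(n,r["conf"],np.round(u,1),np.round(atz(im,*u,z,c=="wrist"),4))
E
```

```text
0.0 [0.12088107 0.53627575 0.24769551] [[-9.75499599e-01  2.20000288e-01 -6.36058011e-04]
 [ 2.20000974e-01  9.75498699e-01 -1.36359547e-03]
 [ 3.20482365e-04 -1.47012022e-03 -9.99998868e-01]] [-0.32435898  0.27271302 -0.27701806] 0.08546200493201357
top 444.72099562546026 320.0105578510659 236.73682979190573 [[-0.009, 0.984, -0.177, 0.488], [-0.999, -0.002, 0.039, 0.14], [0.038, 0.178, 0.983, 0.786], [0.0, 0.0, 0.0, 1.0]] ['image', 'fx', 'fy', 'cx', 'cy', 'pose']
wrench 0.7 [397.8 270.4] [ 0.556  -0.0033  0.122 ]
knurl_top 0.91 [419.9 275.5] [ 0.5469 -0.0331  0.135 ]
gauge_mark 0.91 [404.4 267.5] [ 0.5592 -0.0112  0.132 ]
vise 0.9 [493.1 283.3] [ 0.5444 -0.2006  0.    ]
oil_can 0.84 [240.4 191.3] [0.7141 0.2528 0.    ]
side 545.7012923551922 324.17659050807805 234.25883087501555 [[-0.985, 0.131, -0.114, 0.486], [-0.173, -0.722, 0.67, 0.741], [0.006, 0.679, 0.734, 0.777], [0.0, 0.0, 0.0, 1.0]] ['image', 'fx', 'fy', 'cx', 'cy', 'pose']
wrench 0.95 [355.7 177.1] [ 0.5553 -0.0059  0.122 ]
knurl_top 0.65 [359.6 163.4] [ 0.552  -0.0298  0.135 ]
jaw_edge 0.6 [347.6 169.7] [ 0.5714 -0.0119  0.132 ]
gauge_mark 0.86 [350.5 170.6] [ 0.5659 -0.0104  0.132 ]
vise 0.78 [367.5 164.1] [ 0.5486 -0.1926  0.    ]
oil_can 0.74 [238.2 320.1] [0.7147 0.2528 0.    ]
wrist 371.64829954431775 314.5408093550294 236.32434481375603 [[0.22, -0.929, -0.297, 0.044], [0.976, 0.209, 0.067, 0.554], [-0.0, -0.304, 0.953, 0.375], [0.0, 0.0, 0.0, 1.0]] ['image', 'fx', 'fy', 'cx', 'cy', 'pose']
```

Run:
```python
import cv2
a=cv2.imread("pics/top0.png"); cv2.imwrite("pics/top0c.png",cv2.resize(a[190:350,310:523],(799,600),interpolation=cv2.INTER_CUBIC))
```

```text
(no output)
```

View pics/top0.png

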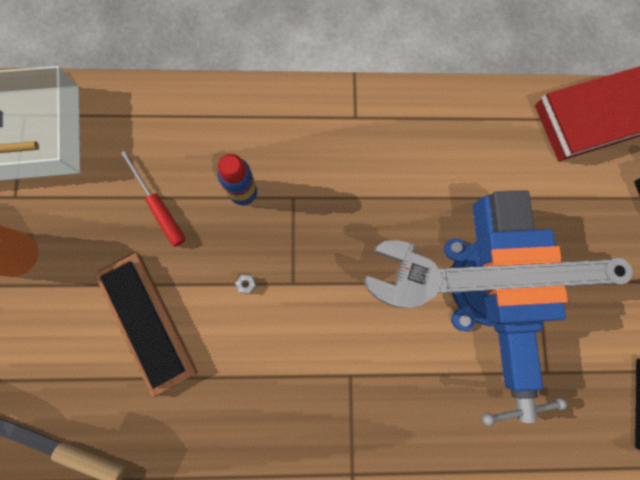

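View pics/top0c.png

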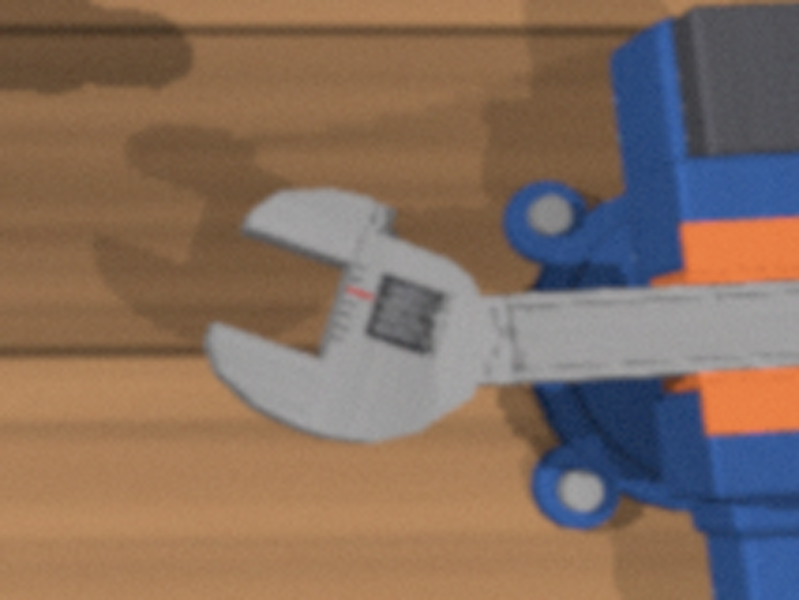

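The crop shows the sliding jaw as the upper prong, with its face meeting the throat at crop (345,262). The red mark is at (358,293) and the knurl is centred at (408,313). I estimate wrench yaw at about 70°, so I'll travel to a hover over the knurl with the fingers shut.

```bash
python3 -m pendant '[[0,-0.18,-0.153,0,0,0,0],[0,-0.18,-0.153,0,0,0,0],[0,-0.18,-0.153,0,0,0,0],[0,-0.18,-0.153,0,0,0,0]]' 40; python3 -m pendant '[[0,-0.18,-0.153,0,0,0,0],[0,-0.18,-0.153,0,0,0,0],[0,-0.18,-0.153,0,0,0,0],[0,-0.18,-0.153,0,0,0,0]]'
python3 -m pendant '[[0,-0.18,-0.153,0,0,0,0],[0,-0.18,-0.153,0,0,0,0],[0,-0.18,-0.153,0,0,0,0],[0,-0.18,-0.153,0,0,0,0.117],[0,-0.18,-0.153,0,0,0,0.117]]'
python3 - <<'E'
from h import *
s=env.observe(); print(s["time_s"],s["position"],s["tool_rot"],s["ft_force"],s["grip_width"],env.tcp_to_tips)
for c in ["wrist","top","side"]:
    im=env.get_image(c); cv2.imwrite(f"pics/{c}1.png",im["image"]); 
    for n,z in [("wrench",.122),("knurl_top",.135),("knurl",.122),("jaw_edge",.132),("gauge_mark",.132)]:
        for r in env.tip_of(c,n)[:1]:
            u=r["centre"]; print(c,n,r["conf"],np.round(u,1),np.round(atz(im,*u,z,c=="wrist"),4))
E
```

```text
time_s: 1.55
position: [0.2639, 0.3459, 0.2485]
tool_rot: [[-0.975, 0.221, 0.001], [0.221, 0.975, 0.0], [-0.001, 0.0, -1.0]]
ft_force: [0.9, -0.4, -0.0]
grip_width: 0.0127
gripper_force: 0.0
time_s: 2.05
position: [0.406, 0.1567, 0.2485]
tool_rot: [[-0.975, 0.221, 0.001], [0.221, 0.975, 0.0], [-0.001, 0.0, -1.0]]
ft_force: [0.4, 0.7, 0.8]
grip_width: -0.0002
gripper_force: 0.0
time_s: 2.68
position: [0.5481, -0.0327, 0.2475]
tool_rot: [[-0.942, 0.337, -0.001], [0.337, 0.942, -0.0], [0.0, -0.0, -1.0]]
ft_force: [0.2, 2.0, -0.7]
grip_width: 0.0003
gripper_force: 0.0
2.675 [ 0.54810893 -0.03269708  0.24745154] [[-9.41667093e-01  3.36545343e-01 -5.64643388e-04]
 [ 3.36545454e-01  9.41667215e-01 -1.12490938e-04]
 [ 4.93847866e-04 -2.95957180e-04 -9.99999834e-01]] [ 0.20409037  1.97658955 -0.70950867] 0.000307298921083199 0.017
wrist wrench 0.75 [355.3 226. ] [ 0.5524 -0.0034  0.122 ]
wrist knurl_top 0.79 [316.5 242. ] [ 0.5503 -0.0319  0.135 ]
wrist knurl 0.56 [315.9 233.9] [ 0.5486 -0.0316  0.122 ]
wrist jaw_edge 0.94 [351. 254.] [ 0.5677 -0.0125  0.132 ]
wrist gauge_mark 0.68 [357.4 241.4] [ 0.5603 -0.0055  0.132 ]
top wrench 0.64 [398.3 270.7] [ 0.5555 -0.0041  0.122 ]
top knurl_top 0.58 [419.3 274. ] [ 0.5491 -0.0323  0.135 ]
top knurl 0.69 [414.2 275.4] [ 0.5483 -0.0279  0.122 ]
top gauge_mark 0.59 [404.1 267.5] [ 0.5592 -0.0108  0.132 ]
side wrench 0.94 [352.9 181.7] [0.5586 0.0073 0.122 ]
side knurl_top 0.6 [360.5 163.3] [ 0.5504 -0.0303  0.135 ]
side knurl 0.55 [361.8 167.5] [ 0.5479 -0.0345  0.122 ]
side jaw_edge 0.81 [349.5 170.8] [ 0.5676 -0.0095  0.132 ]
side gauge_mark 0.67 [355.9 171.1] [ 0.5561 -0.0108  0.132 ]
```

Run:
```python
import cv2
a=cv2.imread("pics/wrist1.png"); cv2.imwrite("pics/w1c.png",cv2.resize(a[170:320,240:440],(800,600),interpolation=cv2.INTER_CUBIC))
```

```text
(no output)
```

View pics/w1c.png

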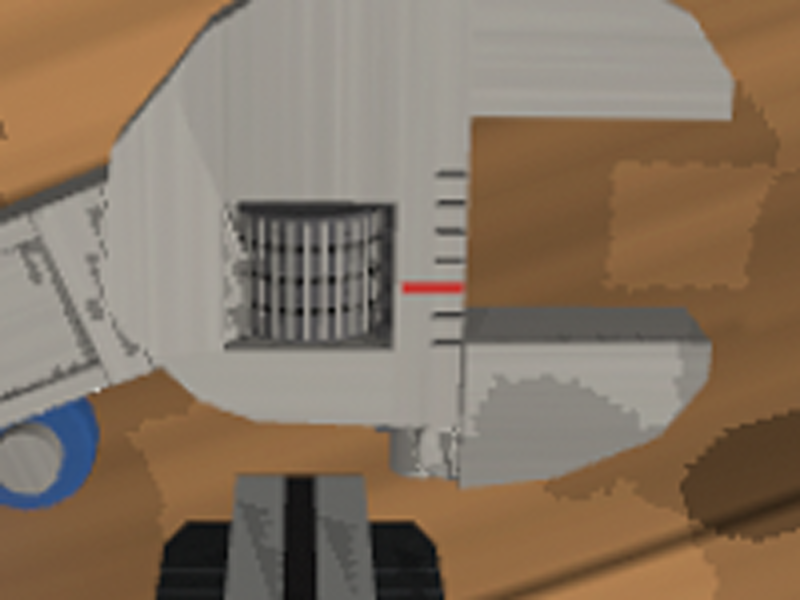

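The view is clear and the tool is already aligned with the wrench. The graduations are 5 mm apart, at crop rows 174 to 342. The red mark is at row 288 and the jaw's top edge at about row 340, so roughly 9.5 mm is left, or about 130 mm of rim travel. The shut fingertips are only about 12 mm along tool y but 22 mm along x, so I'll turn 90° to put the long side along the stroke.

```bash
python3 -m pendant '[[0,0,0,0.02,0,0,0.8],[0,0,0,0.02,0,0,0.8],[0,0,0,0.02,0,0,0.8],[0,0,0,0.02,0,0,0.8],[0,0,0,0.02,0,0,0.8]]' >/dev/null;  python3 -m pendant '[[0,0,0,0.02,0,0,0.77],[0,0,0,0.02,0,0,0.77],[0,0,0,0.02,0,0,0.77],[0,0,0,0.02,0,0,0.77],[0,0,0,0.02,0,0,0.77]]'
cat > look.py <<'E'
import sys
from h import *
s=env.observe(); print(s["time_s"],s["position"],np.round(s["tool_rot"],3).tolist(),np.round(s["ft_force"],2),np.round(s["q"],1))
im=env.get_image("wrist"); cv2.imwrite(f"pics/{sys.argv[1]}.png",im["image"])
W=np.array([[.337,-.942],[.942,.337]]); O=s["position"][:2]
for n,z in [("knurl_top",.135),("jaw_edge",.132),("gauge_mark",.132)]:
    for r in env.tip_of("wrist",n)[:1]:
        u=r["centre"]; p=atz(im,*u,z,True); print(n,r["conf"],np.round(u,1),np.round(p,4),"wrench-axes rel TCP mm",np.round(W.T@(p[:2]-O)*1e3,1))
E
python3 look.py w2; python3 -c "
import cv2
cv2.imwrite('pics/w2c.png',cv2.resize(cv2.imread('pics/w2.png')[150:400,150:483],(799,600),interpolation=cv2.INTER_CUBIC))"
```

```text
time_s: 4.82
position: [0.5468, -0.0301, 0.2083]
tool_rot: [[0.331, 0.944, -0.0], [0.944, -0.331, -0.0], [-0.0, -0.0, -1.0]]
ft_force: [-0.5, -0.6, -1.2]
grip_width: -0.0002
gripper_force: 0.0
4.825 [ 0.54678912 -0.03008838  0.20832129] [[0.331, 0.944, -0.0], [0.944, -0.331, -0.0], [-0.0, -0.0, -1.0]] [-0.48 -0.58 -1.16] [-15.5  23.4  78.7  -0.   77.9   3.8]
knurl_top 0.77 [320.8 264. ] [ 0.5487 -0.0334  0.135 ] wrench-axes rel TCP mm [-2.5 -2.9]
jaw_edge 0.75 [340.9 211.8] [ 0.5693 -0.0085  0.132 ] wrench-axes rel TCP mm [ 27.9 -14. ]
gauge_mark 0.78 [324.  216.1] [ 0.5595 -0.0077  0.132 ] wrench-axes rel TCP mm [25.4 -4.5]
```

View pics/w2c.png

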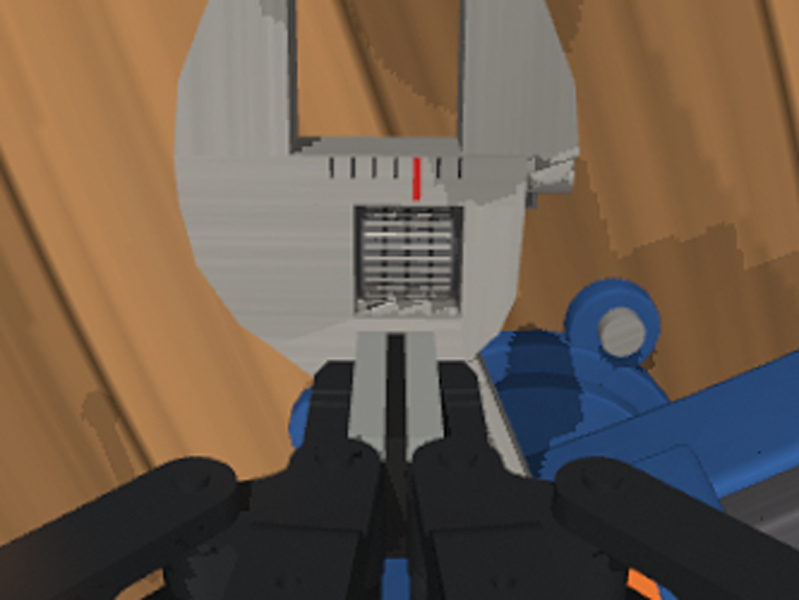

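The red mark is at crop column 417 and the jaw face at about 461, with 21.7 px per 5 mm, so about 10 mm remains. The knurl window is centred near (408,262), so I'll shift sideways by +3 mm, start 10 mm back and descend.

```bash
python3 -m pendant '[[0,-0.010,0.003,0.03,0,0,0],[0,-0.010,0.003,0.05,0,0,0],[0,-0.010,0.003,0.05,0,0,0]]' | head -4; python3 -m pendant '[[0,0,0,0.004,0,0,0],[0,0,0,0.004,0,0,0]]' | head -4;  python3 -m pendant '[[0,0,0,0.002,0,0,0],[0,0,0,0.002,0,0,0]]' | head -4
```

```text
time_s: 5.4
position: [0.5458, -0.0404, 0.1573]
tool_rot: [[0.33, 0.944, -0.003], [0.944, -0.33, 0.001], [-0.0, -0.003, -1.0]]
ft_force: [0.3, 0.5, -0.2]
time_s: 5.65
position: [0.5465, -0.0404, 0.1549]
tool_rot: [[0.331, 0.944, 0.001], [0.944, -0.331, -0.0], [0.0, 0.001, -1.0]]
ft_force: [-0.7, -0.7, -0.4]
time_s: 5.9
position: [0.5463, -0.0404, 0.1524]
tool_rot: [[0.331, 0.943, 0.0], [0.943, -0.331, -0.0], [-0.0, 0.0, -1.0]]
ft_force: [-0.4, -1.0, -0.3]
```

```bash
python3 -m pendant '[[0,0,0,0.001,0,0,0],[0,0,0,0.001,0,0,0]]' | head -4; python3 -m pendant '[[0,0,0,0.0005,0,0,0],[0,0,0,0.0005,0,0,0]]' | head -4
```

```text
time_s: 6.15
position: [0.5464, -0.0405, 0.1518]
tool_rot: [[0.332, 0.943, 0.001], [0.943, -0.332, -0.0], [0.0, 0.001, -1.0]]
ft_force: [-1.4, 0.0, 4.8]
time_s: 6.4
position: [0.5465, -0.0405, 0.1516]
tool_rot: [[0.332, 0.943, 0.001], [0.943, -0.332, -0.0], [0.0, 0.001, -1.0]]
ft_force: [-2.1, -0.2, 8.2]
```

```bash
python3 -m pendant '[[0,0.004,0,-0.0002,0,0,0],[0,0.008,0,-0.0002,0,0,0],[0,0.012,0,-0.0002,0,0,0],[0,0.016,0,-0.0002,0,0,0],[0,0.018,0,-0.0002,0,0,0]]' | head -4; python3 look.py w3; python3 -c "
import cv2
cv2.imwrite('pics/w3c.png',cv2.resize(cv2.imread('pics/w3.png')[150:400,150:483],(799,600),interpolation=cv2.INTER_CUBIC))"
```

```text
time_s: 7.02
position: [0.5525, -0.0235, 0.1518]
tool_rot: [[0.331, 0.943, 0.001], [0.943, -0.331, -0.001], [-0.0, 0.001, -1.0]]
ft_force: [-2.0, -0.6, 5.9]
7.025 [ 0.5525406  -0.0235168   0.15175204] [[0.331, 0.943, 0.001], [0.943, -0.331, -0.001], [-0.0, 0.001, -1.0]] [-2.03 -0.62  5.9 ] [-14.7  27.1  82.7  -0.   70.1   4.7]
jaw_edge 0.77 [340.2 265.2] [ 0.5683 -0.0095  0.132 ] wrench-axes rel TCP mm [ 18.5 -10.1]
gauge_mark 0.57 [318.5 265.5] [ 0.5595 -0.0065  0.132 ] wrench-axes rel TCP mm [18.4 -0.8]
```

View pics/w3c.png

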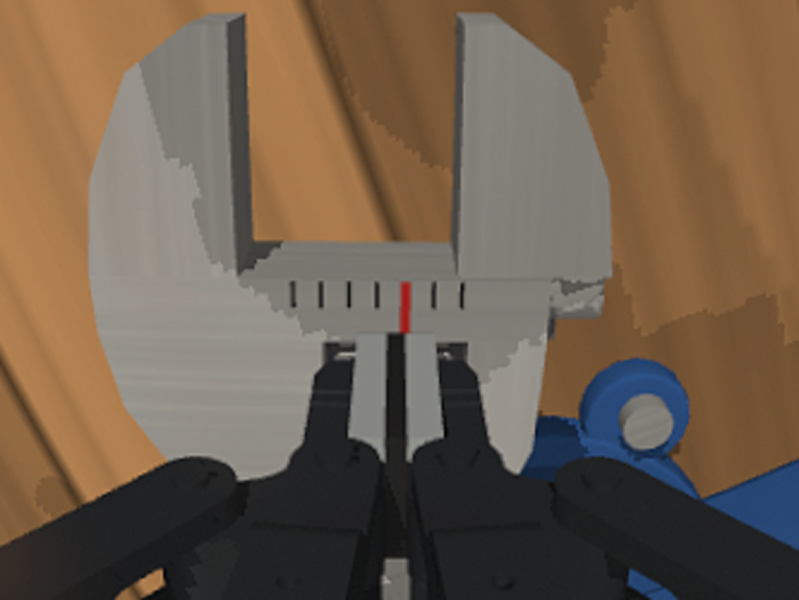

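Graduations are at columns 292 to 462, with the red mark at 405 and the jaw edge at about 458, so about 9.3 mm is left and the wheel is turning. I'll do two more strokes, then take a rectified measurement.

```bash
python3 -m pendant '[[0,0,0,-0.005,0,0,0],[0,-0.020,0,-0.005,0,0,0],[0,-0.020,0,-0.001,0,0,0],[0,-0.020,0,0,0,0,0]]' | sed -n 2p\;4p; python3 -m pendant '[[0,0.004,0,0,0,0,0],[0,0.008,0,0,0,0,0],[0,0.012,0,0,0,0,0],[0,0.016,0,0,0,0,0],[0,0.020,0,0,0,0,0]]' | sed -n 2p\;4p
cat > meas.py <<'E'
import sys
from h import *
# rectify the wrist view on the head's top plane, wrench axes, 10 px/mm, centred on the nominal gauge mark
C=np.array([.5593,-.0070]); W=np.array([[.3355,-.942],[.942,.3355]])
im=env.get_image("wrist"); P=np.array(im["pose"])
a,b=np.meshgrid(np.arange(-12,12,.1),np.arange(-18,32,.1),indexing="ij") # x rows, y cols (mm)
p=np.stack([*(C[:,None]+W@np.stack([a.ravel(),b.ravel()])*1e-3),np.full(a.size,.132)])
q=P[:3,:3].T@(p-P[:3,3:]); q=np.stack([q[0],-q[1],-q[2]]); r=np.hypot(q[0],q[1]); t=np.arctan2(r,q[2])/r
u=(im["cx"]+im["fx"]*q[0]*t).reshape(a.shape).astype("f4"); v=(im["cy"]+im["fy"]*q[1]*t).reshape(a.shape).astype("f4")
R=cv2.remap(im["image"],u,v,cv2.INTER_LINEAR); cv2.imwrite(f"pics/{sys.argv[1]}.png",R)
f=R.astype(float); red=f[...,2]-f[...,:2].max(2); 
m=(red>60); m[:, :100]=0; m[:,300:]=0
yr=b[m].mean(); print("red",m.sum(),yr,a[m].min(),a[m].max(),env.observe()["time_s"])
g=cv2.GaussianBlur(f.mean(2),(0,0),3)
for x in (2,3,4,5,6,8):
    row=g[int((a[m].max()+x+12)*10)]; d=np.gradient(row); print(x,"edges",[(round(b[0,i]-yr,2),round(d[i],1)) for i in range(5,len(d)-5) if abs(d[i])>1.5 and abs(d[i])==abs(d[i-5:i+6]).max()])
E
python3 meas.py r4
```

```text
position: [0.5455, -0.0431, 0.151]
ft_force: [-3.1, -3.8, 6.6]
position: [0.5526, -0.0233, 0.1518]
ft_force: [-0.6, -0.7, 4.6]
red 1739 -0.08953421506587543 -10.000000000000007 -0.20000000000004192 8.4
2 edges [(np.float64(-7.71), np.float64(-3.2)), (np.float64(-6.71), np.float64(2.3)), (np.float64(28.89), np.float64(-4.5)), (np.float64(30.19), np.float64(7.4))]
3 edges [(np.float64(-7.81), np.float64(-3.1)), (np.float64(-6.91), np.float64(2.1)), (np.float64(26.69), np.float64(-4.9)), (np.float64(30.19), np.float64(5.8))]
4 edges [(np.float64(-7.71), np.float64(-3.9)), (np.float64(-6.71), np.float64(2.9)), (np.float64(26.19), np.float64(-4.9)), (np.float64(30.19), np.float64(5.9))]
5 edges [(np.float64(-7.61), np.float64(-4.2)), (np.float64(-6.71), np.float64(3.1)), (np.float64(24.09), np.float64(-5.5)), (np.float64(30.09), np.float64(5.8))]
6 edges [(np.float64(-7.61), np.float64(-5.0)), (np.float64(-6.61), np.float64(4.4)), (np.float64(22.09), np.float64(-3.2)), (np.float64(23.99), np.float64(-3.2)), (np.float64(30.19), np.float64(5.2))]
8 edges [(np.float64(-7.61), np.float64(-6.6)), (np.float64(-6.41), np.float64(2.9)), (np.float64(2.89), np.float64(1.7)), (np.float64(21.59), np.float64(-1.9)), (np.float64(26.79), np.float64(-3.9)), (np.float64(30.19), np.float64(4.9))]
```

View pics/r4.png

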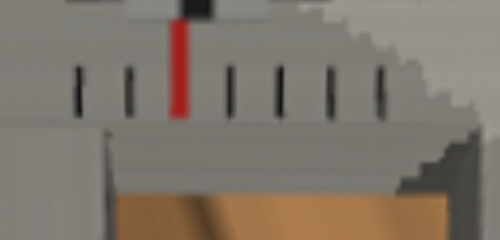

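The rectified view puts the red mark at 0, the fixed face at +30.2 mm and the sliding jaw's top edge at −7.65 mm. That leaves about 104 mm of rim travel, so I'll do four 20 mm strokes and then measure.

```bash
python3 -m pendant '[[0,0,0,-0.005,0,0,0],[0,-0.020,0,-0.005,0,0,0],[0,-0.020,0,-0.001,0,0,0],[0,-0.020,0,0,0,0,0]]' | sed -n 2p\;4p; python3 -m pendant '[[0,0.004,0,0,0,0,0],[0,0.008,0,0,0,0,0],[0,0.012,0,0,0,0,0],[0,0.016,0,0,0,0,0],[0,0.020,0,0,0,0,0]]' | sed -n 2p\;4p
python3 -m pendant '[[0,0,0,-0.005,0,0,0],[0,-0.020,0,-0.005,0,0,0],[0,-0.020,0,-0.001,0,0,0],[0,-0.020,0,0,0,0,0]]' | sed -n 2p\;4p; python3 -m pendant '[[0,0.004,0,0,0,0,0],[0,0.008,0,0,0,0,0],[0,0.012,0,0,0,0,0],[0,0.016,0,0,0,0,0],[0,0.020,0,0,0,0,0]]' | sed -n 2p\;4p
python3 meas.py r5 | head -4
```

```text
position: [0.5455, -0.0431, 0.151]
ft_force: [-2.6, -3.8, 6.8]
position: [0.5525, -0.0233, 0.1518]
ft_force: [-1.6, -0.5, 4.6]
position: [0.5455, -0.0431, 0.1509]
ft_force: [-2.4, -3.4, 5.8]
position: [0.5525, -0.0234, 0.1518]
ft_force: [-0.6, -0.9, 5.7]
red 1768 -0.07845022624408922 -10.100000000000007 -0.30000000000004157 10.7
2 edges [(np.float64(-4.52), np.float64(-1.7)), (np.float64(28.88), np.float64(-4.6)), (np.float64(30.18), np.float64(7.4))]
3 edges [(np.float64(-4.52), np.float64(-2.4)), (np.float64(26.78), np.float64(-4.8)), (np.float64(30.18), np.float64(5.6))]
4 edges [(np.float64(-4.52), np.float64(-3.0)), (np.float64(-3.62), np.float64(1.8)), (np.float64(26.48), np.float64(-6.5)), (np.float64(30.18), np.float64(5.8))]
```

```bash
python3 -m pendant '[[0,0,0,-0.005,0,0,0],[0,-0.020,0,-0.005,0,0,0],[0,-0.020,0,-0.001,0,0,0],[0,-0.020,0,0,0,0,0]]' | sed -n 2p\;4p; python3 -m pendant '[[0,0.004,0,0,0,0,0],[0,0.008,0,0,0,0,0],[0,0.012,0,0,0,0,0],[0,0.016,0,0,0,0,0],[0,0.020,0,0,0,0,0]]' | sed -n 2p\;4p
python3 -m pendant '[[0,0,0,-0.005,0,0,0],[0,-0.020,0,-0.005,0,0,0],[0,-0.020,0,-0.001,0,0,0],[0,-0.020,0,0,0,0,0]]' | sed -n 2p\;4p; python3 -m pendant '[[0,0.004,0,0,0,0,0],[0,0.008,0,0,0,0,0],[0,0.012,0,0,0,0,0],[0,0.016,0,0,0,0,0],[0,0.020,0,0,0,0,0]]' | sed -n 2p\;4p
python3 meas.py r6
```

```text
position: [0.5455, -0.0431, 0.1509]
ft_force: [-1.9, -2.9, 6.2]
position: [0.5525, -0.0233, 0.1518]
ft_force: [-1.3, -0.8, 5.3]
position: [0.5455, -0.0432, 0.1509]
ft_force: [-2.6, -1.9, 6.1]
position: [0.5525, -0.0234, 0.1518]
ft_force: [-0.6, -0.7, 5.1]
red 1770 -0.07717514124268317 -10.100000000000007 -0.30000000000004157 13.0
2 edges [(np.float64(-1.22), np.float64(-1.6)), (np.float64(28.88), np.float64(-4.6)), (np.float64(30.18), np.float64(7.4))]
3 edges [(np.float64(-1.12), np.float64(-1.8)), (np.float64(26.78), np.float64(-4.7)), (np.float64(30.18), np.float64(5.5))]
4 edges [(np.float64(-1.12), np.float64(-1.8)), (np.float64(26.48), np.float64(-6.6)), (np.float64(30.18), np.float64(5.8))]
5 edges [(np.float64(-1.12), np.float64(-2.6)), (np.float64(24.08), np.float64(-5.3)), (np.float64(30.08), np.float64(5.9))]
6 edges [(np.float64(-1.12), np.float64(-2.7)), (np.float64(22.08), np.float64(-2.7)), (np.float64(23.98), np.float64(-3.6)), (np.float64(30.08), np.float64(5.6))]
8 edges [(np.float64(-1.12), np.float64(-5.1)), (np.float64(2.78), np.float64(1.6)), (np.float64(21.58), np.float64(-2.3)), (np.float64(26.78), np.float64(-3.6)), (np.float64(30.18), np.float64(5.0))]
```

About 1.1 mm remains, at a rate of roughly 0.08 mm per mm of stroke, so I'll make an 11 mm stroke.

```bash
python3 -m pendant '[[0,0,0,-0.005,0,0,0],[0,-0.018,0,-0.005,0,0,0],[0,-0.018,0,-0.001,0,0,0],[0,-0.018,0,0,0,0,0]]' | sed -n 2p\;4p; python3 meas.py r7a | sed -n 5p;  python3 -m pendant '[[0,0.003,0,0,0,0,0],[0,0.006,0,0,0,0,0],[0,0.009,0,0,0,0,0],[0,0.010,0,0,0,0,0],[0,0.010,0,0,0,0,0]]' | sed -n 2p\;4p
python3 meas.py r7
```

```text
position: [0.5462, -0.0414, 0.1514]
ft_force: [-3.6, -2.4, 10.9]
5 edges [(np.float64(-1.11), np.float64(-3.3)), (np.float64(21.69), np.float64(-5.3)), (np.float64(30.19), np.float64(5.7))]
position: [0.5498, -0.0311, 0.1518]
ft_force: [-1.9, -0.2, 10.1]
red 1904 -0.08287815126024958 -10.900000000000004 -0.10000000000004228 14.225
2 edges [(np.float64(26.58), np.float64(-2.4)), (np.float64(28.88), np.float64(-3.3)), (np.float64(30.18), np.float64(5.6))]
3 edges [(np.float64(-0.22), np.float64(-1.5)), (np.float64(26.48), np.float64(-6.6)), (np.float64(30.18), np.float64(6.1))]
4 edges [(np.float64(-0.22), np.float64(-1.7)), (np.float64(24.18), np.float64(-5.3)), (np.float64(30.18), np.float64(6.2))]
5 edges [(np.float64(-0.22), np.float64(-2.0)), (np.float64(22.68), np.float64(-2.2)), (np.float64(24.18), np.float64(-3.7)), (np.float64(30.18), np.float64(5.9))]
6 edges [(np.float64(-0.22), np.float64(-2.7)), (np.float64(21.68), np.float64(-5.4)), (np.float64(30.18), np.float64(5.5))]
8 edges [(np.float64(-0.12), np.float64(-4.6)), (np.float64(4.48), np.float64(2.2)), (np.float64(26.78), np.float64(-4.7)), (np.float64(30.18), np.float64(5.2))]
```

```bash
python3 -m pendant '[[0,0.001,0,0,0,0,0],[0,0.002,0,0,0,0,0],[0,0.002,0,0,0,0,0],[0,0.002,0,-0.006,0,0,0]]' | sed -n 2p\;4p
python3 -m pendant '[[0,0,0,-0.03,0,0,0],[0,0,0,-0.08,0,0,0],[0,0,0,-0.08,0,0,0],[0,-0.03,0,-0.08,0,0,0],[0,-0.03,0,-0.08,0,0,0]]' | sed -n 2p\;4p
python3 meas.py r8; python3 -c "
import cv2
cv2.imwrite('pics/r8b.png',cv2.resize(cv2.imread('pics/r8.png'),(800,384)))"
```

```text
position: [0.55, -0.0291, 0.1568]
ft_force: [0.3, -0.2, -0.1]
position: [0.5397, -0.0585, 0.2361]
ft_force: [-0.1, 0.7, -1.2]
red 1971 -0.1208523592082695 -10.500000000000005 0.09999999999995701 15.4
2 edges [(np.float64(22.82), np.float64(-2.4)), (np.float64(24.82), np.float64(-1.5)), (np.float64(30.12), np.float64(6.5))]
3 edges [(np.float64(0.02), np.float64(-2.3)), (np.float64(9.52), np.float64(1.9)), (np.float64(10.92), np.float64(1.8)), (np.float64(27.92), np.float64(-3.7)), (np.float64(30.22), np.float64(7.5))]
4 edges [(np.float64(0.12), np.float64(-2.4)), (np.float64(9.92), np.float64(1.8)), (np.float64(11.22), np.float64(1.9)), (np.float64(27.92), np.float64(-3.9)), (np.float64(30.22), np.float64(7.7))]
5 edges [(np.float64(0.22), np.float64(-2.7)), (np.float64(11.12), np.float64(1.9)), (np.float64(27.92), np.float64(-4.0)), (np.float64(30.22), np.float64(7.6))]
6 edges [(np.float64(0.32), np.float64(-3.4)), (np.float64(10.72), np.float64(1.9)), (np.float64(27.92), np.float64(-4.0)), (np.float64(30.12), np.float64(7.6))]
8 edges [(np.float64(0.32), np.float64(-3.6)), (np.float64(12.12), np.float64(1.9)), (np.float64(27.82), np.float64(-3.8)), (np.float64(30.12), np.float64(8.6))]
```

View pics/r8b.png

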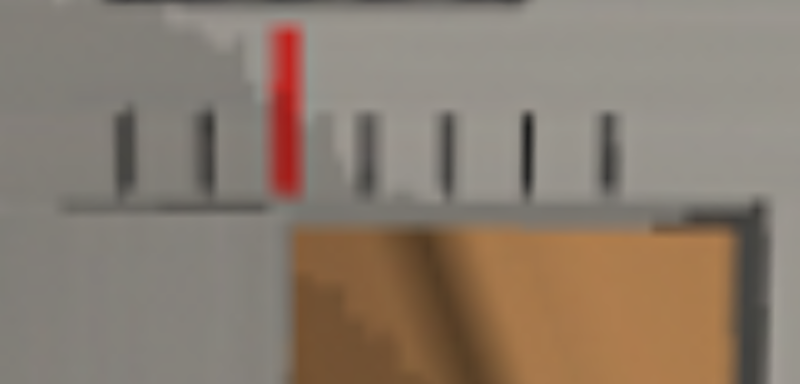

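The jaw edge (column ~288) is in line with the middle of the red mark (column ~286), within about 0.2 mm. The hand is clear, at z = 0.236 with no contact force, so I'm handing in.

```bash
python3 -c "
from rig import env
print(env.close_job())"
```

```text
the job is handed in; nothing more can be done
None
```

The sliding jaw's gripping face is level with the red gauge mark to within about 0.2 mm, moved only by rolling the wheel (8 strokes, about 15 s); the hand is clear, nothing else was touched, and the job is handed in, with no verdict returned.

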